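Close and lock the hatch of the bench dust extractor

TASK

With the fingertips only, push the filter hatch of the dust extractor fully home along its rails; then set a fingertip in the slot of the quarter-turn cam fastener and turn it clockwise, as far as it goes, so that its tongue lies across the near edge of the hatch and keeps it from sliding back. Do not lift the hatch, leave the jars, tools and other things on the bench where they are, and finish with the hand clear.

Things in the scene. Friction and masses are not known exactly. Their poses are not given: they have to be found in the camera images.
- extractor: fixed grey box, 290 x 290 mm, flat deck 70 mm above the table. Origin under its centre, x from its louvred near side to its rear, y to its left, z up. A housing along the rear edge, 35 mm deep and high, is the hatch's stop. Two rails along x (x -5 to 110 mm, 18 mm above the deck, outer faces at y -37 and 117 mm) overlap the hatch's sides with 2 mm play
- hatch: loose aluminium plate, 140 (x) x 130 (y) x 12 mm, about 0.5 kg, on the deck between the rails, sliding along the extractor's x with 2 to 8 N. Origin under its centre, axes as the extractor's. Fully home (against the rear housing) its origin is at x 40, y 40, z 70 mm in the extractor's frame; it starts 25 to 55 mm short of that, towards the near side
- hatch_tab (a point): middle of the near face of the hatch's upright tab: a 60 (y) x 6 mm flange along the near edge, flush with that edge, from 12 to 33 mm above the deck; this point is 22 mm above the deck. Push here towards the extractor's +x
- cam_slot (a point): on the cam fastener's axis, on the floor of its slot, 10 mm above the deck; at x -42, y -85, z 80 mm in the extractor's frame. Steel disc 84 mm across with two half-moons 18 mm high; between them a slot 34 mm wide, open at top and both ends. In line with it a tongue 18 mm wide, 10 mm thick reaches 92 mm from the axis. Its -x points along slot and tongue, turning with them; z up
- cam (a joint): turn of the cam fastener in rad, growing clockwise from above. 0 (open): tongue along the extractor's -x. 1.571 (locked, hard stop): tongue along its +y, across the hatch's near edge, 2 to 3 mm clear of it when the hatch is home. Starts at 0 to 0.35, needs about 0.15 N m (6 N at 25 mm from the axis), stays where left. A hatch not home blocks the tongue
- stone_jar: small lidded clear jar, 36 mm across, 36 mm high, standing on the extractor's deck behind the fastener (on its right, rear part); origin under its centre
- bead_jar: lidded clear jar, 40 mm across, 45 mm high, on the table in front of the extractor; origin under its centre
- flux_jar: lidded amber jar, 52 mm across, 60 mm high, on the table to the right of the extractor; origin under its centre
- hammer: small hammer lying on the table to the left; origin under its middle
- loupe: folding loupe, 93 mm long, 20 mm high, lying on the table to the right; origin under its black barrel
- file: flat file with a wooden handle, 200 mm long, lying on the table along the extractor's left side; origin in its middle, at table level
- bangle: brass bangle, 64 mm across, 9 mm high, on the table in front of the extractor; origin under its centre
Things that resemble listed ones, but are neither listed nor needed, are in the scene too. Of the things like the hatch, leave any that is orange, red or turquoise; of the rest the smaller one is meant.

How it is judged:
By the outcome, as a careful person would: the job done as asked, in the order asked, and still so for the second after the job is handed in, with the robot touching nothing.
It also fails if it takes over 51 s, if anything falls off the work surface, if the arm or the gripper's body presses on something with over 40 N, if the wrist force passes 120 N, or if a joint passes its speed limit or range.

ROBOT

A 6-joint arm with a two-finger parallel gripper is mounted at the origin on the work surface. World frame = base frame: x ahead of the robot, y to its left, z up, the work surface at z = 0. Lengths are in m, angles in rad, forces in N, time in s.
With the tool pointing down it reaches from about 0.325 to 0.9 m from the base axis. Payload 6.1 kg.
Tool frame: the origin (TCP) lies on the centre line of the jaws, within the pads' length; the fingertips stand 25 mm ahead of it and the grasp point (between the pads) lies 6 mm ahead of it; y points along the fingers, z is the direction in which the jaws open and shut, and the axes are right-handed (so a half turn about y gives the same grasp; the last joint's range is limited). The gripper opens to 87 mm and grips with 3 to 60 N. Pads are 19 mm wide; open, the fingers measure 117 mm over their backs; the gripper's body (75 mm by 190 mm) begins 51 mm behind the grasp point.
Start: joints at [-1.47, 0.22, 1.526, -0, 1.395, -0.126], TCP at [0.141, -0.609, 0.248] pointing down, gripper open.
Joint ranges: [-2.98, 2.98], [-0.91, 2.08], [0.09, 2.57], [-1.24, 4.39], [0.2, 2.65], [-2.68, 2.68]. Speed limits (rad/s): [2.57, 2.57, 3.01, 3.14, 3.14, 3.14].

INTERFACE

Orientations are given as a unit quaternion [x, y, z, w].
In Python, from plant import env gives the robot as it stands.
- The arm moves only by the shell command python3 -m handwheel 'ROWS' [OPENING] [FORCE]. ROWS is JSON, a list of rows, each an object of numbers: "x", "y", "z": the shift along the tool's x, y, z in m; "twist": the turn about the tool's y in rad. In form: [{"x": .., "y": .., "z": .., "twist": ..}, ...]. A call has 1 to 10 rows; each row is the pose to reach, as a shift and turn from the pose commanded when the call began, along the tool's axes at that moment; what a row does not reach only later rows make up. A row lasts 1/12 s, in which the tool goes at most 41.7 mm and 7.16 degrees, less where a joint would pass 70% of its speed; a pose out of reach is approached as far as the arm can. A call with a gripper value outside its range is refused whole. OPENING is the finger opening in m, from 0 to 0.087, set as the call begins (- or left out, the last holds). The fingers move at their own pace and stop on an object; FORCE is the grip in N (left out, the last holds). Time passes only in rows, so rows that repeat a pose let the fingers close. It gives the time, the measured TCP pose, the force and the opening at its end, in the units of the state.
- env.read_state(): the state, without advancing time (a new reading comes with each control period).
- env.camera(name): name is "scene" or "top"; returns a dict with "img" (480x640x3 uint8, red, green, blue), "vfov" (degrees; the focal length in pixels is half the picture's height over the tangent of half this angle, whatever the lens; pixels are square), "cx", "cy" (the principal point, pixels), "k1" (the pictures are not rectified: a ray, as slopes to the right and down, at radius r is drawn at 1 + k1 r^2 times it, then the intrinsics apply), "rvec" (rotation vector, rad) and "tvec" (3), from world to camera coordinates, as OpenCV has them. Camera axes: x right, y down, z forward; pixel columns grow to the right and rows downward; lengths in m; the calibration is good to about 2 mm. A picture is of the moment at which its call begins. There is no depth.
- env.job_done(): hands the job in, once; it reports no verdict.
The state is a dict: "time_s": time; "q": joint angles; "joint_velocities": joint speeds; "effort": joint torques, N m; "eef_pos": TCP position; "ee_rot": TCP orientation; "force": force on the tool from outside, world axes, zero at the start; "torque": the same for the moment, N m; "width": finger opening in m.
Only numpy, scipy, OpenCV 4.12 (cv2) and the standard library are available. Lean on these libraries where they do the work, as an engineer would, in place of code of your own. Each camera call takes 0.05 s, during which the arm holds its last target.

## Working session

There is one attempt and no reset: what is moved stays moved. The work goes in short steps, Python scripts to look and compute and a shell command to move; the robot and the scene stay as the last step left them, time stands still between calls to the robot, and variables do not carry over. Pictures are saved under pics/ and viewed, and the job is handed in when it is done.

```bash
mkdir -p pics; ls; python3 - <<'E'
from plant import env
import cv2
s=env.read_state()
for k,v in s.items(): print(k,v)
for n in("scene","top"):
    c=env.camera(n); cv2.imwrite(f"pics/{n}0.png",c["img"][:,:,::-1]); print(n,{k:v for k,v in c.items() if k!="img"})
E
```

```text
pics
time_s 0.0
q [-1.47012250e+00  2.21252021e-01  1.52761857e+00 -1.48810023e-05
  1.39468664e+00 -1.26113882e-01]
joint_velocities [-9.49577987e-07 -6.93546955e-04 -7.26297550e-05  1.34618330e-04
 -2.91110552e-05 -2.95727840e-04]
effort [-2.14963118e-03 -4.94609141e+01 -3.87382078e+01  6.96585956e-02
  5.71877381e-02 -1.59834640e-04]
eef_pos [ 0.14045544 -0.60842359  0.24641722]
ee_rot [-0.08000707  0.70325975 -0.70187057  0.08001438]
force [0.59001675 0.44341362 0.21477581]
torque [ 0.03133987  0.02311658 -0.03896853]
width 0.0867893100197273
scene {'vfov': 50.37031221889232, 'cx': 313.489893195665, 'cy': 233.13246444879528, 'k1': -0.08757445717708925, 'rvec': array([ 2.1656224 ,  1.27972518, -0.46790136]), 'tvec': array([-0.29261378, -0.26477228,  1.67348678])}
top {'vfov': 54.66525502829818, 'cx': 315.4619286111389, 'cy': 241.21272524401033, 'k1': -0.04771401026395564, 'rvec': array([ 2.12737583, -2.1478448 ,  0.14700895]), 'tvec': array([0.05060192, 0.51741151, 1.0072337 ])}
```

View pics/scene0.png

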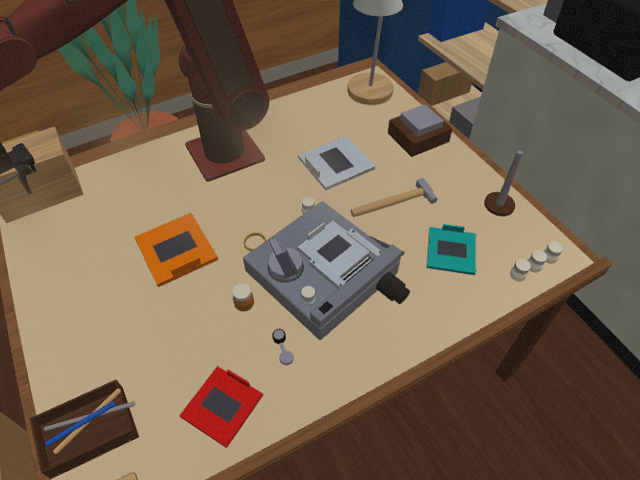

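View pics/top0.png

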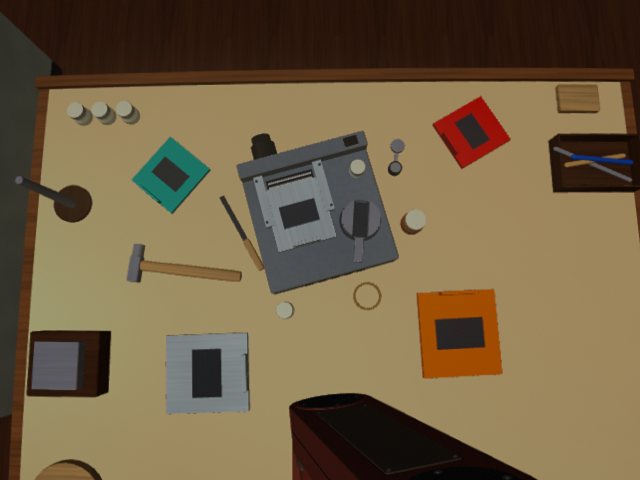

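The top view shows the extractor near (318,212). The hatch between its rails is at about (298,212), the cam disc at (360,219), and its tongue points down to about (359,258). Lookalikes for the hatch:
- grey plate on the table (207,372), which is larger
- orange (459,334)
- red (471,132)
- turquoise (171,175)

The smaller grey one, on the deck between the rails, is the one meant. I'll check it in a close crop.

```bash
cat > h.py <<'E'
import numpy as np, cv2
from plant import env
def par(c):
    f=240/np.tan(np.radians(c["vfov"])/2)
    K=np.array([[f,0,c["cx"]],[0,f,c["cy"]],[0,0,1.]])
    return K,np.array([c["k1"],0,0,0,0.]),np.array(c["rvec"]),np.array(c["tvec"])
def ray(c,p):
    K,D,r,t=par(c)
    u=cv2.undistortPointsIter(np.array([[p]],float),K,D,None,None,(3,100,1e-10))[0,0] if hasattr(cv2,'undistortPointsIter') else cv2.undistortPoints(np.array([[p]],float),K,D)[0,0]
    R=cv2.Rodrigues(r)[0]; o=-R.T@t; d=R.T@np.array([u[0],u[1],1]); return o,d/np.linalg.norm(d)
def plane(c,p,z):
    o,d=ray(c,p); return o+d*(z-o[2])/d[2]
def tri(c1,p1,c2,p2):
    o1,d1=ray(c1,p1);o2,d2=ray(c2,p2)
    s=np.linalg.lstsq(np.c_[d1,-d2],o2-o1,rcond=None)[0]
    a,b=o1+s[0]*d1,o2+s[1]*d2
    return (a+b)/2,np.linalg.norm(a-b)
def proj(c,P):
    K,D,r,t=par(c); return cv2.projectPoints(np.array(P,float).reshape(-1,1,3),r,t,K,D)[0].reshape(-1,2)
def crop(c,x0,y0,w,h,s,name):
    im=cv2.resize(c["img"][y0:y0+h,x0:x0+w,::-1],None,fx=s,fy=s,interpolation=cv2.INTER_CUBIC)
    for k in range(0,w,20): cv2.putText(im,str(x0+k),(k*s,8),0,.3,(0,255,255),1); cv2.line(im,(k*s,8),(k*s,14),(0,255,255),1)
    for k in range(0,h,20): cv2.putText(im,str(y0+k),(0,k*s+4),0,.3,(0,255,255),1); cv2.line(im,(18,k*s),(24,k*s),(0,255,255),1)
    cv2.imwrite("pics/"+name,im)
E
python3 - <<'E'
from h import *
crop(env.camera("top"),230,125,180,180,3,"t1.png"); crop(env.camera("scene"),235,190,180,150,4,"s1.png")
E
```

```text
(no output)
```

View pics/t1.png

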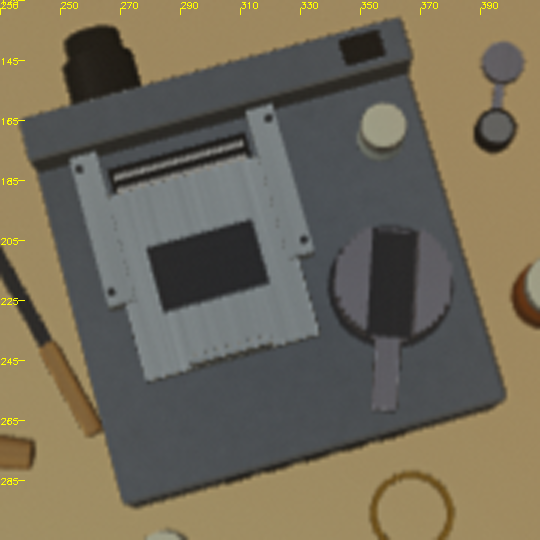

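View pics/s1.png

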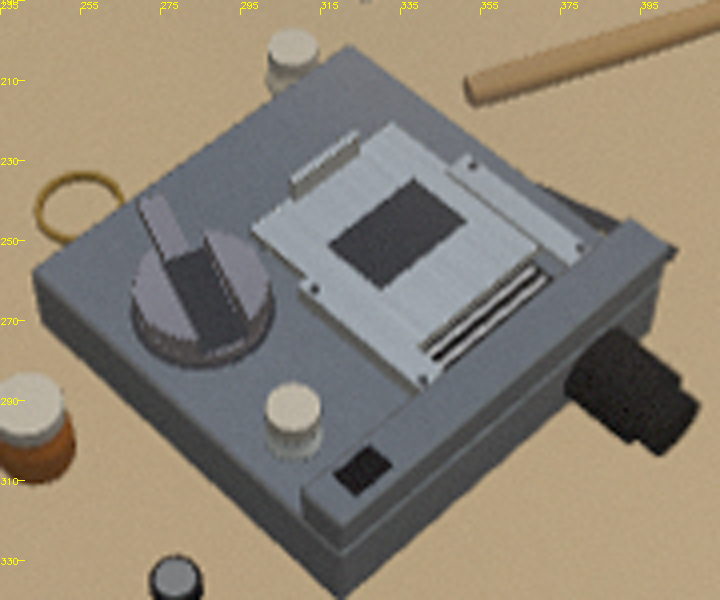

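```bash
python3 - <<'E'
from h import *
t=env.camera("top");s=env.camera("scene")
T=lambda x,y:(230+x/3-.33,125+y/3-.33)
S=lambda x,y:(235+x/4-.375,190+y/4-.375)
pts={"NL":((122,497),(349,45),.07),"NR":((505,398),(35,270),.07),"RRtop":((400,18),(343,534),.105),"housing nearR top":((412,62),(303,488),.105),"RLtop":((22,118),(678,250),.105),"HatchNL":((150,380),(392,122),.082),"HatchNR":((318,333),(252,228),.082),"railR near":((312,250),(303,290),.088),"tongue L":((372,410),(158,196),.08),"tongue R":((395,410),(140,204),.08),"stone":((384,127),(293,408),.106),"tabR":((272,347),(292,183),.103),"tabL":((190,366),(357,135),.103),
"slotnearL":((369,335),(166,262),.08),"slotnearR":((408,338),(205,237),.08)}
for k,(a,b,z) in pts.items():
    P,e=tri(t,T(*a),s,S(*b)); print(k,P.round(4),"gap%.4f"%e,"planeT",plane(t,T(*a),z)[:2].round(4),"S",plane(s,S(*b),z)[:2].round(4))
E
```

```text
NL [0.4061 0.1412 0.075 ] gap0.0039 planeT [0.4071 0.1435] S [0.4016 0.1416]
NR [ 0.476  -0.1328  0.0713] gap0.0016 planeT [ 0.4759 -0.1338] S [ 0.4755 -0.1319]
RRtop [ 0.7542 -0.0611  0.1004] gap0.0019 planeT [ 0.752  -0.0615] S [ 0.7568 -0.0614]
housing nearR top [ 0.7188 -0.0681  0.1047] gap0.0027 planeT [ 0.7182 -0.0694] S [ 0.7195 -0.0669]
RLtop [0.6815 0.2174 0.1038] gap0.0066 planeT [0.6796 0.2141] S [0.6829 0.2202]
HatchNL [0.4901 0.1234 0.0866] gap0.0028 planeT [0.4901 0.1225] S [0.4871 0.1268]
HatchNR [0.5228 0.0016 0.084 ] gap0.0005 planeT [0.5231 0.0013] S [0.5215 0.0025]
railR near [0.5836 0.0056 0.0864] gap0.0015 planeT [0.583  0.0049] S [0.5849 0.0057]
tongue L [ 0.4667 -0.0375  0.0797] gap0.0020 planeT [ 0.4671 -0.0366] S [ 0.4665 -0.0385]
tongue R [ 0.4671 -0.0525  0.0806] gap0.0011 planeT [ 0.4669 -0.0531] S [ 0.4668 -0.0518]
stone [ 0.6692 -0.0471  0.1061] gap0.0013 planeT [ 0.669  -0.0478] S [ 0.6694 -0.0465]
tabR [0.5115 0.0359 0.0971] gap0.0029 planeT [0.51   0.0346] S [0.5162 0.0351]
tabL [0.4978 0.0931 0.0986] gap0.0008 planeT [0.4971 0.0924] S [0.5012 0.0916]
slotnearL [ 0.5183 -0.0461  0.075 ] gap0.0220 planeT [ 0.5215 -0.0355] S [ 0.5178 -0.0577]
slotnearR [ 0.5217 -0.0475  0.1031] gap0.0305 planeT [ 0.519  -0.0636] S [ 0.5119 -0.0268]
```

```bash
cat >> h.py <<'E'
from scipy.spatial.transform import Rotation as Ro
YAW=np.radians(14.45); C=np.array([.579,.0413]); EX=np.array([np.cos(YAW),np.sin(YAW)]); EY=np.array([-EX[1],EX[0]])
def W(x,y,z): return np.r_[C+EX*x/1e3+EY*y/1e3,z/1e3]
def E_(p): d=np.array(p[:2])-C; return np.array([d@EX,d@EY,p[2]])*1e3
def st():
    s=env.read_state(); R=Ro.from_quat(s["ee_rot"]).as_matrix(); p=np.array(s["eef_pos"])
    print("t%.2f tip(ext mm)"%s["time_s"],E_(p+.025*R[:,1]).round(1),"tcp",p.round(4),"y",R[:,1].round(3),"jaw ang vs ext x deg %.1f"%((np.degrees(np.arctan2(R[1,2],R[0,2]))-np.degrees(YAW)+90)%180-90),"q",np.round(s["q"],2),"F",np.round(s["force"],1),"T",np.round(s["torque"],2),"w%.3f"%s["width"])
    return s,R,p
def go(tip_ext,jaw=None):
    "shift in tool axes to put fingertip at ext mm; jaw= angle of tool z vs ext x (mod 180)"
    s,R,p=st(); d=R.T@(W(*tip_ext)-(p+.025*R[:,1]))
    o="shift mm x %.1f y %.1f z %.1f"%tuple(d*1e3)
    if jaw is not None:
        cur=np.arctan2(R[1,2],R[0,2])-YAW; a=(np.radians(jaw)-cur+np.pi/2)%np.pi-np.pi/2
        o+=" twist %.3f (ccw world %.3f)"%(a*np.sign(R[2,1]),a)
    print(o)
E
python3 - <<'E'
from h import *
go((-110,40,130),90); go((-110,40,130),0)
t=env.camera("top");s=env.camera("scene")
ims=[t["img"][:,:,::-1].copy(),s["img"][:,:,::-1].copy()]
a=np.radians(18.5)
P=[W(-145,-145,70),W(-145,145,70),W(145,-145,105),W(-42,-85,80),W(-42-92*np.cos(a),-85+92*np.sin(a),80),W(-65,-25,82),W(-65,105,82),W(-65,10,103),W(-65,70,103),W(-5,117,88)]
for im,c in zip(ims,(t,s)):
    for q in proj(c,P): cv2.circle(im,tuple(int(round(v*8)) for v in q),8,(0,0,255),1,shift=3)
cv2.imwrite("pics/chk.png",np.hstack([cv2.resize(ims[0][125:305,230:410],(400,400)),cv2.resize(ims[1][190:340,235:385],(400,400))]))
E
```

```text
t0.30 tip(ext mm) [-586.8 -520.1  222.2] tcp [ 0.1405 -0.6088  0.2472] y [-0.     0.001 -1.   ] jaw ang vs ext x deg 88.5 q [-1.47  0.22  1.53 -0.    1.39 -0.13] F [ 0.1 -0.5  0.4] T [-0.   -0.03  0.02] w0.087
shift mm x -462.5 y 92.5 z -572.0 twist -0.025 (ccw world 0.025)
t0.30 tip(ext mm) [-586.8 -520.1  222.2] tcp [ 0.1405 -0.6088  0.2472] y [-0.     0.001 -1.   ] jaw ang vs ext x deg 88.5 q [-1.47  0.22  1.53 -0.    1.39 -0.13] F [ 0.1 -0.5  0.4] T [-0.   -0.03  0.02] w0.087
shift mm x -462.5 y 92.5 z -572.0 twist 1.545 (ccw world -1.545)
```

View pics/chk.png

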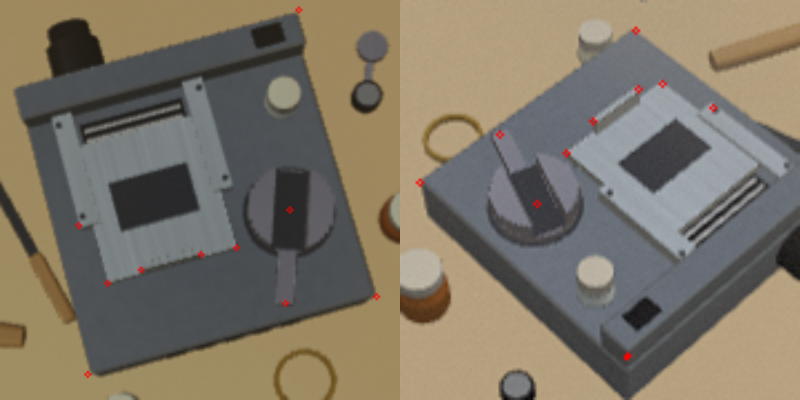

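The projected extractor model (yaw 14.45°) matches both views: the corners, cam axis, tongue tip, rail end and tab all land on their edges. The hatch is about 35 mm short and the cam is at about 0.32 rad. Next I'll close the fingers and move in front of the tab.

```bash
python3 -m handwheel '[{"x":-0.03,"y":0,"z":-0.035,"twist":-0.025},{"x":-0.055,"y":0,"z":-0.07,"twist":-0.025},{"x":-0.08,"y":0,"z":-0.1,"twist":-0.025},{"x":-0.462,"y":0,"z":-0.572,"twist":-0.025},{"x":-0.462,"y":0,"z":-0.572,"twist":-0.025},{"x":-0.462,"y":0,"z":-0.572,"twist":-0.025},{"x":-0.462,"y":0,"z":-0.572,"twist":-0.025},{"x":-0.462,"y":0,"z":-0.572,"twist":-0.025},{"x":-0.462,"y":0,"z":-0.572,"twist":-0.025},{"x":-0.462,"y":0,"z":-0.572,"twist":-0.025}]' 0 20; python3 -c "
from h import *
go((-110,40,150),90)"
```

```text
time_s: 1.23
eef_pos: [0.3228, -0.2324, 0.2478]
ee_rot: [0.088, -0.701, 0.702, -0.089]
force: [1.0, -0.7, -0.3]
width: 0.0284
t1.23 tip(ext mm) [-316.4 -201.2  222.8] tcp [ 0.3228 -0.2324  0.2478] y [ 0.001 -0.001 -1.   ] jaw ang vs ext x deg 89.9 q [-0.82 -0.36  2.08  0.    1.42  0.5 ] F [ 1.  -0.7 -0.3] T [-0.02 -0.02 -0.03] w0.028
shift mm x -206.1 y 72.7 z -241.5 twist -0.001 (ccw world 0.001)
```

```bash
python3 -m handwheel '[{"x":-0.2,"y":0.02,"z":-0.23,"twist":0},{"x":-0.2,"y":0.04,"z":-0.23,"twist":0},{"x":-0.2,"y":0.05,"z":-0.23,"twist":0},{"x":-0.2,"y":0.05,"z":-0.23,"twist":0},{"x":-0.2,"y":0.05,"z":-0.23,"twist":0},{"x":-0.2,"y":0.05,"z":-0.23,"twist":0},{"x":-0.2,"y":0.05,"z":-0.23,"twist":0},{"x":-0.2,"y":0.05,"z":-0.23,"twist":0},{"x":-0.2,"y":0.05,"z":-0.23,"twist":0},{"x":-0.2,"y":0.05,"z":-0.23,"twist":0}]'; python3 -c "
from h import *
go((-110,40,83),90)"
```

```text
time_s: 2.07
eef_pos: [0.4586, 0.0391, 0.1973]
ee_rot: [0.09, -0.701, 0.701, -0.089]
force: [-0.4, 0.0, -0.3]
width: 0.0003
t2.07 tip(ext mm) [-117.1   27.9  172.3] tcp [0.4586 0.0391 0.1973] y [-0.001 -0.    -1.   ] jaw ang vs ext x deg -89.9 q [-0.09 -0.14  1.99 -0.    1.29  1.23] F [-0.4  0.  -0.3] T [0.02 0.01 0.  ] w0.000
shift mm x -7.3 y 89.3 z -12.1 twist 0.002 (ccw world -0.002)
```

```bash
python3 -m handwheel '[{"x":0,"y":0.03,"z":-0.012,"twist":0},{"x":-0.004,"y":0.06,"z":-0.012,"twist":0},{"x":-0.007,"y":0.08,"z":-0.012,"twist":0},{"x":-0.007,"y":0.089,"z":-0.012,"twist":0},{"x":-0.007,"y":0.089,"z":-0.012,"twist":0},{"x":-0.007,"y":0.089,"z":-0.012,"twist":0},{"x":-0.007,"y":0.089,"z":-0.012,"twist":0}]'; python3 - <<'E'
from h import *
go((-50,40,83),90)
crop(env.camera("scene"),235,150,180,150,4,"s2.png")
crop(env.camera("top"),230,125,180,180,3,"t2.png")
E
```

```text
time_s: 2.65
eef_pos: [0.4637, 0.051, 0.1103]
ee_rot: [0.087, -0.701, 0.702, -0.089]
force: [-0.1, -0.4, 0.4]
width: 0.0002
t2.65 tip(ext mm) [-109.1   38.1   85.3] tcp [0.4637 0.051  0.1103] y [ 0.003 -0.    -1.   ] jaw ang vs ext x deg 89.9 q [-0.06 -0.01  2.05 -0.    1.1   1.26] F [-0.1 -0.4  0.4] T [ 0.06 -0.07  0.  ] w0.000
shift mm x -59.1 y 2.4 z -1.9 twist -0.001 (ccw world 0.001)
```

View pics/s2.png

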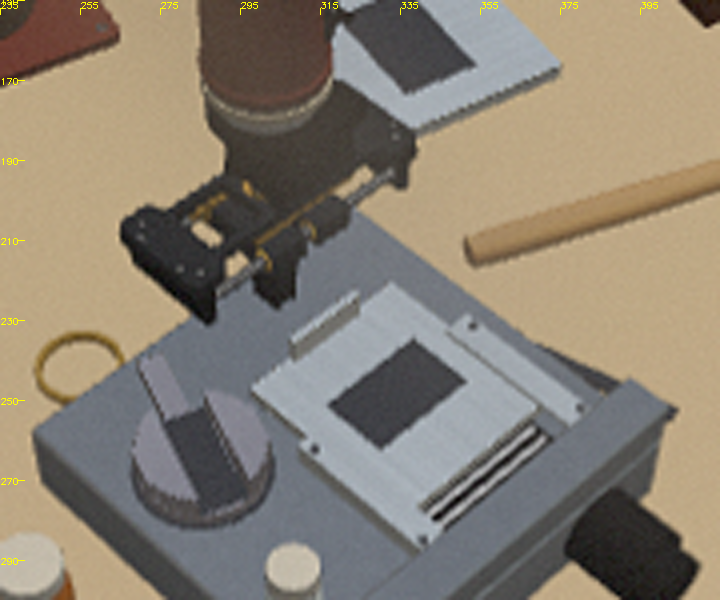

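View pics/t2.png

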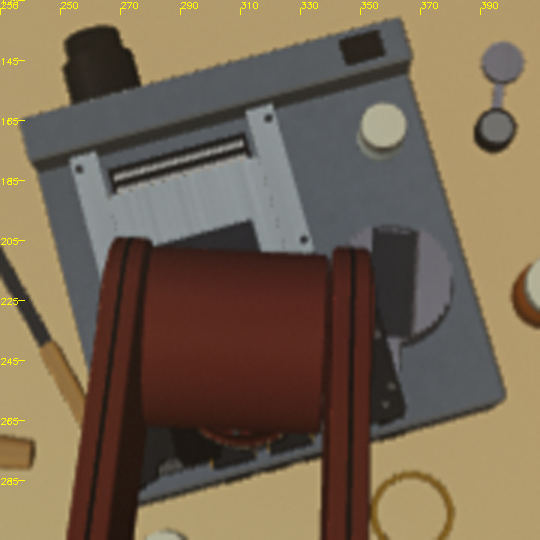

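The scene view shows the closed fingertips in front of the tab: tips at (303,224), tab at (315,228). I'll push gently.

```bash
python3 -m handwheel '[{"x":-0.012,"y":0.002,"z":-0.002,"twist":0},{"x":-0.024,"y":0.002,"z":-0.002,"twist":0},{"x":-0.031,"y":0.002,"z":-0.002,"twist":0},{"x":-0.035,"y":0.002,"z":-0.002,"twist":0},{"x":-0.039,"y":0.002,"z":-0.002,"twist":0},{"x":-0.043,"y":0.002,"z":-0.002,"twist":0},{"x":-0.047,"y":0.002,"z":-0.002,"twist":0},{"x":-0.051,"y":0.002,"z":-0.002,"twist":0},{"x":-0.055,"y":0.002,"z":-0.002,"twist":0},{"x":-0.058,"y":0.002,"z":-0.002,"twist":0}]'; python3 -c "
from h import *
go((-39.5,40,83),90)"
```

```text
time_s: 3.58
eef_pos: [0.5169, 0.0678, 0.1068]
ee_rot: [0.09, -0.701, 0.702, -0.088]
force: [-8.0, -3.1, 6.8]
width: 0.0005
t3.58 tip(ext mm) [-53.7  41.2  81.8] tcp [0.5169 0.0678 0.1068] y [-0.004 -0.001 -1.   ] jaw ang vs ext x deg 90.0 q [-0.02  0.13  1.91 -0.    1.1   1.3 ] F [-8.  -3.1  6.8] T [-0.33  1.3  -0.03] w0.001
shift mm x -14.2 y -1.3 z 1.2 twist -0.000 (ccw world 0.000)
```

```bash
python3 -m handwheel '[{"x":-0.003,"y":-0.001,"z":0.001,"twist":0},{"x":-0.006,"y":-0.001,"z":0.001,"twist":0},{"x":-0.009,"y":-0.001,"z":0.001,"twist":0},{"x":-0.011,"y":-0.001,"z":0.001,"twist":0},{"x":-0.012,"y":-0.001,"z":0.001,"twist":0}]'; python3 -c "
from h import *
go((-39.5,40,83),90)"
```

```text
time_s: 4.0
eef_pos: [0.5269, 0.0693, 0.1073]
ee_rot: [0.092, -0.701, 0.702, -0.086]
force: [-20.5, -5.7, 14.9]
width: 0.0002
t4.00 tip(ext mm) [-43.7  40.1  82.3] tcp [0.5269 0.0693 0.1073] y [-0.009 -0.002 -1.   ] jaw ang vs ext x deg -90.0 q [-0.02  0.15  1.88 -0.    1.11  1.3 ] F [-20.5  -5.7  14.9] T [-1.03  3.3   0.04] w0.000
shift mm x -4.2 y -0.7 z 0.1 twist 0.000 (ccw world -0.000)
```

```bash
python3 -m handwheel '[{"x":-0.001,"y":0,"z":0,"twist":0},{"x":-0.002,"y":0,"z":0,"twist":0},{"x":-0.002,"y":0,"z":0,"twist":0},{"x":-0.002,"y":0,"z":0,"twist":0}]'; python3 - <<'E'
from h import *
go((-39.5,40,83),90)
crop(env.camera("scene"),255,170,180,150,4,"s3.png")
E
```

```text
time_s: 4.33
eef_pos: [0.527, 0.0693, 0.1073]
ee_rot: [0.094, -0.701, 0.702, -0.084]
force: [-24.9, -7.9, 18.0]
width: 0.0002
t4.33 tip(ext mm) [-43.7  40.1  82.3] tcp [0.527  0.0693 0.1073] y [-0.013 -0.003 -1.   ] jaw ang vs ext x deg -90.0 q [-0.02  0.16  1.88 -0.    1.12  1.3 ] F [-24.9  -7.9  18. ] T [-1.22  4.09  0.  ] w0.000
shift mm x -4.2 y -0.7 z 0.1 twist 0.000 (ccw world -0.000)
```

View pics/s3.png

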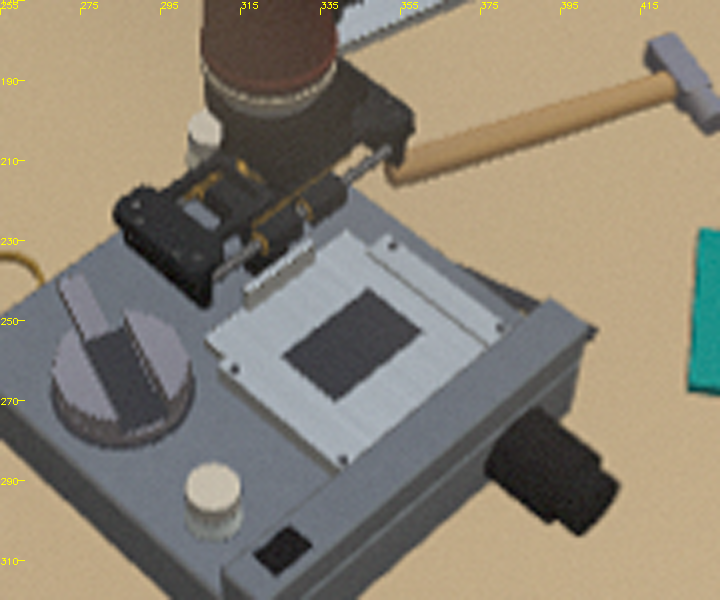

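The position stays fixed while the force rises, so the hatch is at its stop and its far edge meets the housing. I'll back off and lift to check.

```bash
python3 -m handwheel '[{"x":0.004,"y":0,"z":0,"twist":0},{"x":0.012,"y":0,"z":0,"twist":0},{"x":0.03,"y":0,"z":0,"twist":0},{"x":0.04,"y":-0.03,"z":0,"twist":0},{"x":0.06,"y":-0.07,"z":0,"twist":0},{"x":0.09,"y":-0.1,"z":0.02,"twist":0},{"x":0.1,"y":-0.12,"z":0.06,"twist":0},{"x":0.1,"y":-0.12,"z":0.1,"twist":0},{"x":0.1,"y":-0.12,"z":0.13,"twist":0},{"x":0.1,"y":-0.12,"z":0.13,"twist":0}]' 0.05; python3 - <<'E'
from h import *
go((-42,-85,125),-18.5)
t=env.camera("top");s=env.camera("scene")
crop(s,235,190,180,150,4,"s4.png")
crop(t,230,125,180,180,3,"t4.png")
E
```

```text
time_s: 5.22
eef_pos: [0.4698, -0.086, 0.2299]
ee_rot: [0.085, -0.7, 0.704, -0.089]
force: [-0.1, -0.4, -0.2]
width: 0.0488
t5.22 tip(ext mm) [-137.3  -96.2  204.9] tcp [ 0.4698 -0.086   0.2299] y [ 0.007 -0.005 -1.   ] jaw ang vs ext x deg 89.7 q [-0.34 -0.13  1.92 -0.    1.34  0.98] F [-0.1 -0.4 -0.2] T [ 0.07 -0.01  0.05] w0.049
shift mm x -94.9 y 80.4 z -12.1 twist -1.253 (ccw world 1.253)
```

View pics/s4.png

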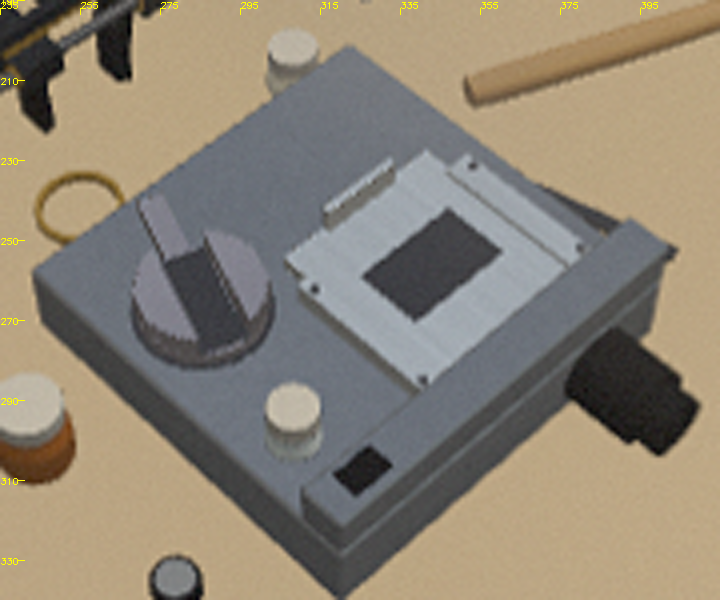

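View pics/t4.png

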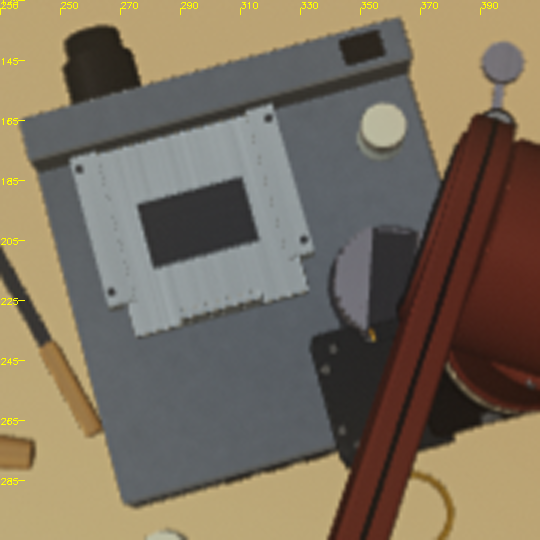

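```bash
python3 -m handwheel '[{"x":-0.02,"y":0,"z":-0.002,"twist":-0.12},{"x":-0.04,"y":0,"z":-0.005,"twist":-0.24},{"x":-0.06,"y":0.01,"z":-0.008,"twist":-0.36},{"x":-0.08,"y":0.02,"z":-0.012,"twist":-0.48},{"x":-0.095,"y":0.03,"z":-0.012,"twist":-0.6},{"x":-0.095,"y":0.04,"z":-0.012,"twist":-0.72},{"x":-0.095,"y":0.05,"z":-0.012,"twist":-0.84},{"x":-0.095,"y":0.06,"z":-0.012,"twist":-0.96},{"x":-0.095,"y":0.07,"z":-0.012,"twist":-1.08},{"x":-0.095,"y":0.07,"z":-0.012,"twist":-1.2}]' 0.046; python3 - <<'E'
from h import *
go((-42,-85,115),-18.5)
t=env.camera("top")
for a in((136,336),(308,290)): print(E_(plane(t,(230+a[0]/3-.33,125+a[1]/3-.33),.082)).round(1))
E
```

```text
time_s: 6.15
eef_pos: [0.555, -0.0426, 0.1547]
ee_rot: [-0.472, 0.528, -0.526, 0.471]
force: [-1.1, 0.4, -0.2]
width: 0.0461
t6.15 tip(ext mm) [-44.2 -75.2 129.7] tcp [ 0.555  -0.0426  0.1547] y [-0.004  0.002 -1.   ] jaw ang vs ext x deg -20.8 q [-0.22  0.15  1.79  0.    1.21 -0.11] F [-1.1  0.4 -0.2] T [-0.03 -0.08 -0.01] w0.046
shift mm x 8.4 y 14.7 z 5.6 twist -0.040 (ccw world 0.040)
[-32.1 102.7  82. ]
[-31.8 -26.1  82. ]
```

```bash
python3 -m handwheel '[{"x":0.008,"y":0,"z":0.006,"twist":-0.04},{"x":0.008,"y":0.012,"z":0.006,"twist":-0.04},{"x":0.008,"y":0.015,"z":0.006,"twist":-0.04},{"x":0.008,"y":0.015,"z":0.006,"twist":-0.04}]'; python3 - <<'E'
from h import *
go((-42,-85,84),-18.5)
crop(env.camera("scene"),225,180,150,150,4,"s5.png")
crop(env.camera("top"),320,180,100,100,5,"t5.png")
E
```

```text
time_s: 6.53
eef_pos: [0.5603, -0.0524, 0.1407]
ee_rot: [-0.48, 0.521, -0.519, 0.479]
force: [-0.6, 0.9, -0.7]
width: 0.046
t6.53 tip(ext mm) [-41.5 -86.  115.7] tcp [ 0.5603 -0.0524  0.1407] y [-0.003  0.001 -1.   ] jaw ang vs ext x deg -19.1 q [-0.23  0.18  1.79  0.    1.18 -0.15] F [-0.6  0.9 -0.7] T [-0.   -0.07 -0.05] w0.046
shift mm x -0.8 y 31.7 z -0.7 twist -0.010 (ccw world 0.010)
```

View pics/s5.png

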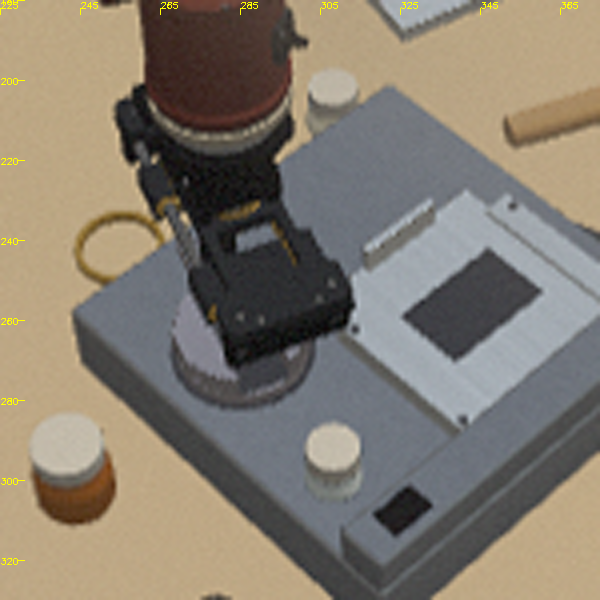

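View pics/t5.png

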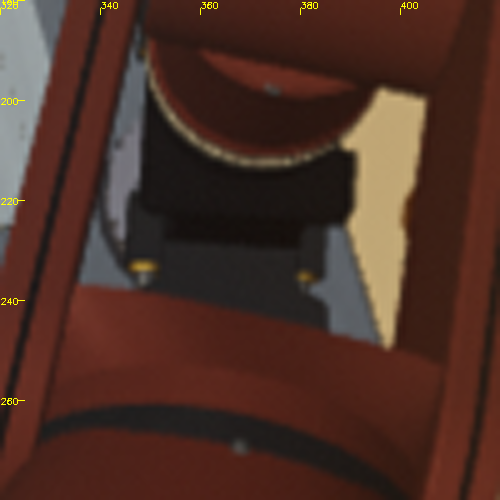

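The hand hides the slot in both views, but the measured pose is centred to within 1–2 mm and the play is ±7 mm. I'll descend in stages and watch the force.

```bash
python3 -m handwheel '[{"x":-0.001,"y":0.005,"z":-0.001,"twist":-0.01},{"x":-0.001,"y":0.01,"z":-0.001,"twist":-0.01},{"x":-0.001,"y":0.015,"z":-0.001,"twist":-0.01},{"x":-0.001,"y":0.019,"z":-0.001,"twist":-0.01},{"x":-0.001,"y":0.022,"z":-0.001,"twist":-0.01},{"x":-0.001,"y":0.022,"z":-0.001,"twist":-0.01}]'; python3 -c "
from h import *
go((-42,-85,84),-18.5)"
```

```text
time_s: 7.13
eef_pos: [0.5601, -0.0524, 0.1195]
ee_rot: [-0.483, 0.518, -0.517, 0.482]
force: [-0.1, -0.1, 0.2]
width: 0.0463
t7.13 tip(ext mm) [-41.7 -86.   94.5] tcp [ 0.5601 -0.0524  0.1195] y [-0.002  0.    -1.   ] jaw ang vs ext x deg -18.4 q [-0.23  0.2   1.8   0.    1.14 -0.16] F [-0.1 -0.1  0.2] T [-0.03 -0.04  0.02] w0.046
shift mm x -0.8 y 10.5 z -0.6 twist 0.001 (ccw world -0.001)
```

```bash
python3 -m handwheel '[{"x":-0.001,"y":0.003,"z":0,"twist":0},{"x":-0.001,"y":0.006,"z":0,"twist":0},{"x":-0.001,"y":0.008,"z":0,"twist":0},{"x":-0.001,"y":0.009,"z":0,"twist":0},{"x":-0.001,"y":0.009,"z":0,"twist":0}]'; python3 -c "
from h import *
go((-42,-85,84),-18.5)"
```

```text
time_s: 7.55
eef_pos: [0.5606, -0.0514, 0.1112]
ee_rot: [-0.483, 0.517, -0.517, 0.482]
force: [-0.1, 0.2, 0.2]
width: 0.0461
t7.55 tip(ext mm) [-40.9 -85.2  86.2] tcp [ 0.5606 -0.0514  0.1112] y [-0.  0. -1.] jaw ang vs ext x deg -18.4 q [-0.23  0.21  1.81  0.    1.12 -0.16] F [-0.1  0.2  0.2] T [ 0.01 -0.12 -0.03] w0.046
shift mm x 0.1 y 2.2 z -1.1 twist 0.002 (ccw world -0.002)
```

```bash
python3 -m handwheel '[{"x":0,"y":0.002,"z":-0.001,"twist":0},{"x":0,"y":0.002,"z":-0.001,"twist":0.06},{"x":0,"y":0.002,"z":-0.001,"twist":0.12},{"x":0,"y":0.002,"z":-0.001,"twist":0.18},{"x":0,"y":0.002,"z":-0.001,"twist":0.24},{"x":0,"y":0.002,"z":-0.001,"twist":0.3},{"x":0,"y":0.002,"z":-0.001,"twist":0.36},{"x":0,"y":0.002,"z":-0.001,"twist":0.42},{"x":0,"y":0.002,"z":-0.001,"twist":0.48}]'; python3 - <<'E'
from h import *
go((-42,-85,84),-90)
crop(env.camera("scene"),225,180,150,150,4,"s6.png")
E
```

```text
time_s: 8.3
eef_pos: [0.5596, -0.0518, 0.1096]
ee_rot: [0.345, -0.617, 0.617, -0.345]
force: [-0.7, -2.2, -0.5]
width: 0.0462
t8.30 tip(ext mm) [-42.  -85.4  84.6] tcp [ 0.5596 -0.0518  0.1096] y [-0.    -0.001 -1.   ] jaw ang vs ext x deg -46.1 q [-0.23  0.21  1.81 -0.    1.12  0.32] F [-0.7 -2.2 -0.5] T [-0.38  0.09  0.19] w0.046
shift mm x -0.3 y 0.6 z -0.3 twist 0.767 (ccw world -0.767)
```

View pics/s6.png

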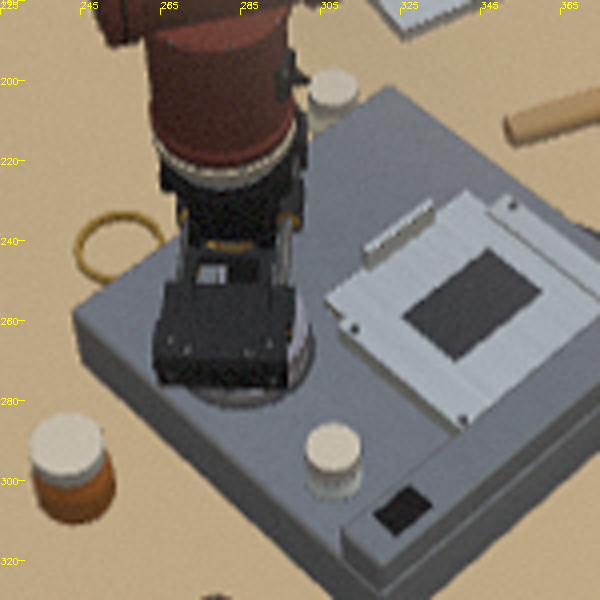

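A torque of 0.19 N m matches the expected 0.15, so the cam is turning. I'll continue.

```bash
python3 -m handwheel '[{"x":0,"y":0,"z":0,"twist":0.07},{"x":0,"y":0,"z":0,"twist":0.14},{"x":0,"y":0,"z":0,"twist":0.21},{"x":0,"y":0,"z":0,"twist":0.28},{"x":0,"y":0,"z":0,"twist":0.35},{"x":0,"y":0,"z":0,"twist":0.42},{"x":0,"y":0,"z":0,"twist":0.49},{"x":0,"y":0,"z":0,"twist":0.56},{"x":0,"y":0,"z":0,"twist":0.63},{"x":0,"y":0,"z":0,"twist":0.7}]'; python3 -c "
from h import *
go((-42,-85,84),-90)"
```

```text
time_s: 9.18
eef_pos: [0.559, -0.0524, 0.1095]
ee_rot: [0.113, -0.698, 0.699, -0.112]
force: [-3.6, -4.0, 2.1]
width: 0.0462
t9.18 tip(ext mm) [-42.8 -85.8  84.5] tcp [ 0.559  -0.0524  0.1095] y [-0.002 -0.002 -1.   ] jaw ang vs ext x deg -86.1 q [-0.23  0.21  1.81 -0.    1.12  1.02] F [-3.6 -4.   2.1] T [-0.68  0.67  0.19] w0.046
shift mm x -0.8 y 0.5 z -0.7 twist 0.068 (ccw world -0.068)
```

```bash
python3 -m handwheel '[{"x":0,"y":0,"z":0,"twist":0.05},{"x":0,"y":0,"z":0,"twist":0.1},{"x":0,"y":0,"z":0,"twist":0.15},{"x":0,"y":0,"z":0,"twist":0.2},{"x":0,"y":0,"z":0,"twist":0.23},{"x":0,"y":0,"z":0,"twist":0.23}]'; python3 -c "
from h import *
go((-42,-85,84),-90)"
```

```text
time_s: 9.68
eef_pos: [0.5588, -0.0525, 0.1095]
ee_rot: [0.033, -0.706, 0.707, -0.032]
force: [-3.9, -4.1, 1.9]
width: 0.046
t9.68 tip(ext mm) [-43.  -85.8  84.5] tcp [ 0.5588 -0.0525  0.1095] y [-0.002 -0.002 -1.   ] jaw ang vs ext x deg 80.8 q [-0.23  0.21  1.81 -0.    1.12  1.25] F [-3.9 -4.1  1.9] T [-0.72  0.69  0.11] w0.046
shift mm x -0.9 y 0.5 z -1.0 twist -0.160 (ccw world 0.160)
```

```bash
python3 -m handwheel '[{"x":0,"y":0,"z":0,"twist":0.03},{"x":0,"y":0,"z":0,"twist":0.06},{"x":0,"y":0,"z":0,"twist":0.09},{"x":0,"y":0,"z":0,"twist":0.09}]'; python3 -c "
from h import *
go((-42,-85,84),-90)"
```

```text
time_s: 10.02
eef_pos: [0.5586, -0.0526, 0.1096]
ee_rot: [0.004, -0.706, 0.708, -0.002]
force: [-5.5, -4.9, 3.5]
width: 0.0461
t10.02 tip(ext mm) [-43.2 -85.9  84.6] tcp [ 0.5586 -0.0526  0.1096] y [-0.003 -0.004 -1.   ] jaw ang vs ext x deg 76.1 q [-0.23  0.21  1.81 -0.    1.12  1.33] F [-5.5 -4.9  3.5] T [-0.58  0.82  3.22] w0.046
shift mm x -1.0 y 0.6 z -1.2 twist -0.243 (ccw world 0.243)
```

The torque jumped to 3.2 N m at jaw angle −104°, which is −90° plus the 13.9° of slack, so this is the hard stop. I'll relax, lift out and clear.

```bash
python3 -m handwheel '[{"x":0,"y":0,"z":0,"twist":-0.08},{"x":0,"y":0,"z":0,"twist":-0.16},{"x":0,"y":0,"z":0,"twist":-0.22},{"x":0,"y":-0.01,"z":0,"twist":-0.22},{"x":0,"y":-0.025,"z":0,"twist":-0.22},{"x":0,"y":-0.05,"z":0,"twist":-0.22},{"x":0,"y":-0.09,"z":0,"twist":-0.22},{"x":0,"y":-0.13,"z":0,"twist":-0.22},{"x":0,"y":-0.16,"z":0,"twist":-0.22},{"x":0,"y":-0.16,"z":0,"twist":-0.22}]'; python3 -c "
from h import *
go((-250,-250,230),76)"
```

```text
time_s: 10.85
eef_pos: [0.5635, -0.0521, 0.2792]
ee_rot: [0.073, -0.701, 0.704, -0.083]
force: [2.0, 0.4, 1.1]
width: 0.0458
t10.85 tip(ext mm) [-38.  -86.7 254.2] tcp [ 0.5635 -0.0521  0.2792] y [ 0.014 -0.003 -1.   ] jaw ang vs ext x deg 88.2 q [-0.23  0.05  1.66  0.    1.42  1.12] F [2.  0.4 1.1] T [-0.03 -0.05  0.01] w0.046
shift mm x 207.0 y 22.5 z 169.7 twist 0.213 (ccw world -0.213)
```

```bash
python3 -m handwheel '[{"x":0.02,"y":0,"z":0.02,"twist":0},{"x":0.05,"y":0,"z":0.06,"twist":0},{"x":0.16,"y":0,"z":0.24,"twist":0},{"x":0.16,"y":0,"z":0.24,"twist":0},{"x":0.16,"y":0,"z":0.24,"twist":0},{"x":0.16,"y":0,"z":0.24,"twist":0},{"x":0.16,"y":0,"z":0.24,"twist":0},{"x":0.16,"y":0,"z":0.24,"twist":0},{"x":0.16,"y":0,"z":0.24,"twist":0},{"x":0.16,"y":0,"z":0.24,"twist":0}]'; python3 - <<'E'
from h import *
st()
t=env.camera("top");s=env.camera("scene")
cv2.imwrite("pics/tf.png",t["img"][:,:,::-1]); crop(s,235,190,180,150,4,"s7.png"); crop(t,230,125,180,180,3,"t7.png")
E
```

```text
time_s: 11.68
eef_pos: [0.4563, -0.3208, 0.2697]
ee_rot: [-0.077, 0.703, -0.703, 0.078]
force: [0.7, -0.1, -0.3]
width: 0.0457
t11.68 tip(ext mm) [-209.1 -320.   244.7] tcp [ 0.4563 -0.3208  0.2697] y [ 0.     0.001 -1.   ] jaw ang vs ext x deg 88.1 q [-0.75  0.05  1.68  0.    1.42  0.6 ] F [ 0.7 -0.1 -0.3] T [ 0.01 -0.03  0.06] w0.046
```

View pics/s7.png

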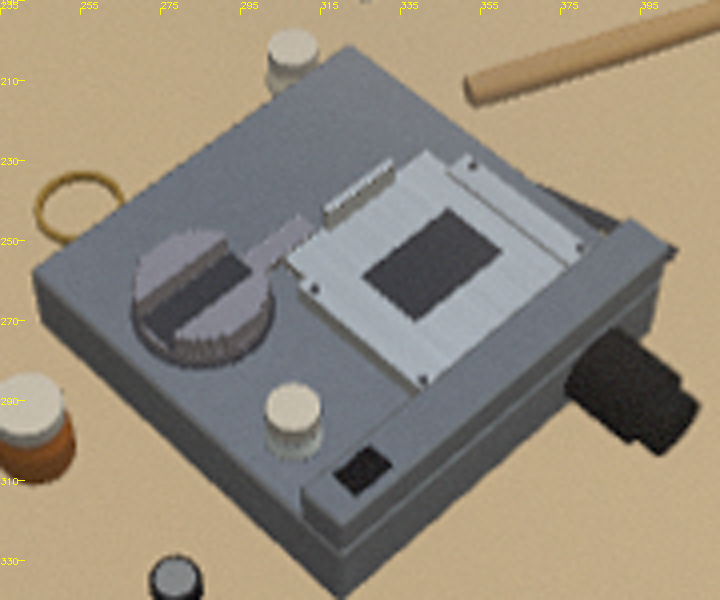

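View pics/t7.png

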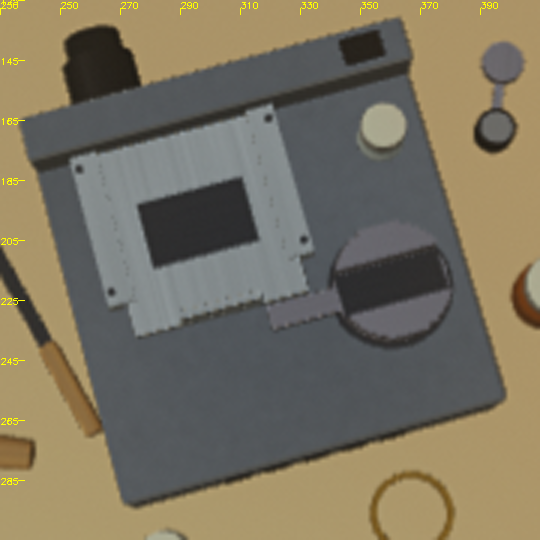

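View pics/tf.png

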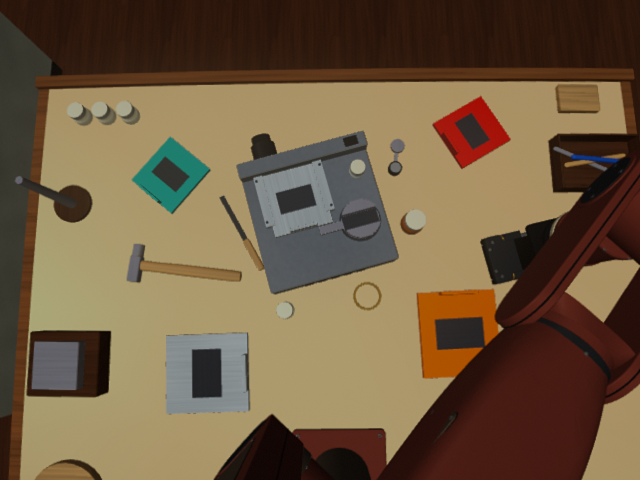

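The tongue now lies along the hatch's near edge, from (319,232) to (343,223) in the top view. The hatch still sits at the housing, everything else is in its place, and the hand is clear. I'll hand the job in.

```bash
python3 -c "
from plant import env
print(env.job_done())"
```

```text
the job is handed in; nothing more can be done
None
```

The hatch is pushed fully home and the cam fastener is turned to its hard stop, with the tongue across the hatch's near edge. I handed the job in at about 12 s, with the hand clear.

- **Hatch:** I pushed it about 35 mm with the closed fingertips until it stopped moving while the wrist force rose to about 32 N. It looks flush with the housing in both views. The top camera put its near edge at x −32 mm, where home is −30 mm. The fingertips stopped about 4 mm short of where I expected. I put both differences down to calibration and finger width and did not resolve them further.
- **Cam:** With the fingers partly open, I set both fingertips in the slot and turned clockwise from about 0.32 rad. It took about 0.19 N m until the torque jumped to 3.2 N m at the stop. The hand hid the slot in both views, so I went down on the measured pose and the force readings alone.
- **Last pictures:** The tongue lies parallel to the hatch's near edge. The jars, tools and other things look undisturbed by eye.

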